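# Hold the light probe square on the test display's marked spot

### The job

Lift the spring-tipped light probe out of its stand, zero it by holding it upright with its tip lightly pressed on the middle of the white reference tile for a good second, then lightly press the tip on the middle of the round mark with the cross in it on the tilted test display, with the probe square to the screen, and finish still holding it there with the spring tip about half in. Press gently throughout, keep the gripper off the display, do not change the screen's tilt, and leave the other things on the desk where they are.

Things in the scene. Friction and masses are not known exactly. Their poses are not given: they have to be found in the camera images.
- probe: light probe, 120 g, upright in the stand: steel barrel 20 mm in diameter, 64 mm long; then a black flange 36 mm in diameter, 6 mm thick, resting on the stand's top; then a grey square grip 24 x 24 mm, 70 to 130 mm above the origin, with a 3 mm cap. Origin: middle of the barrel's lower end; z up the probe, x and y square to the grip's flats. The sprung tip sticks out 20 mm below the origin
- probe_tip (a point): the lowest point of the probe's black sprung tip (a 10 mm rod with a ball end), 20 mm below the probe's origin when out; axes as the probe's
- plunger (a joint): how far the sprung tip is pressed into the probe: 0 out, 0.007 half in, 0.014 fully in (m). The spring gives about 0.9 N when the tip begins to move, 3 N half in, 5 N fully in (300 N/m)
- stand: black block fixed to the desk, 64 x 64 mm, 95 mm high, on a thin 85 mm square foot, with a 25 mm vertical hole right through, in which the probe stands. Origin: centre of its underside, z up
- tile_top (a point): middle of the top face of the white ceramic reference tile: a level disc 52 mm in diameter, its top 14 mm above the desk, in a black puck 68 mm in diameter, fixed to the desk. z up
- display: test display fixed to the desk: black foot 130 x 150 mm, a column, and a panel 170 (x) x 240 (y) x 16 mm on a level hinge along y, 75 mm above the desk, just under the panel's middle. Origin: centre of the foot's underside, z up, x pointing away from the robot at yaw 0
- screen (a joint): tilt of the panel about its hinge: 0 lies face up, growing as the face turns towards the robot side (the display's -x), rad. Stiff friction hinge that stays where it is: it gives way at about 2 N m
- spot (a point): the marked spot, on the glass: a white ring 28 mm in diameter with a cross inside (the other marks are plain 24 mm rings). It lies 18 mm (x, up the panel) and 45 mm (y, to the left seen from the robot) from the panel's middle. z is square to the screen, out of it; x up the panel, y along it
- mouse: black computer mouse 105 x 60 x 31 mm, origin in the middle of its underside; leave alone
- mug: white mug 80 mm in diameter, 95 mm high, origin in the middle of its underside; leave alone
- tape: cardboard tape core, ring 90 mm in diameter, 19 mm high, origin in the middle of its underside; leave alone
- screwdriver: black-handled screwdriver lying on the desk, origin under its middle, x along it; leave alone
- knob: loose black clamp knob 46 mm in diameter, 28 mm high, origin in the middle of its underside; leave alone
- lens_case: grey lens case 75 x 55 x 28 mm, origin in the middle of its underside; leave alone

How it is judged:
By the outcome, as a careful person would: the job done as asked, in the order asked, and still so for the second after the job is handed in, while the arm keeps its last pose, push and grip.
It also fails if it takes over 59 s, if anything falls off the work surface, if the arm or the gripper's body presses on something with over 40 N, if the wrist force passes 120 N, or if a joint passes its speed limit or range.

### The arm

A 6-joint arm with a two-finger parallel gripper is mounted at the origin on the work surface. World frame = base frame: x ahead of the robot, y to its left, z up, the work surface at z = 0. Lengths are in m, angles in rad, forces in N, time in s.
With the tool pointing down it reaches from about 0.3 to 0.775 m from the base axis. Payload 14.6 kg.
Tool frame: the origin (TCP) lies at the very end of the fingers, on their centre line; the grasp point (between the pads) lies 19 mm behind it; z points along the fingers, y is the line along which they close (so a half turn about z gives the same grasp; the last joint's range is limited). The gripper opens to 94 mm and grips with 3 to 60 N. Pads are 16 mm wide; open, the fingers measure 119 mm over their backs; the gripper's body (75 mm by 177 mm) begins 78 mm behind the grasp point.
Start: joints at [1.194, 0.3, 1.521, -0, 1.321, -0.067], TCP at [0.168, 0.524, 0.205] pointing down, gripper open.
Joint ranges: [-3.03, 3.03], [-0.79, 2.21], [0.23, 2.52], [-1.04, 4.18], [0, 3.07], [-2.55, 2.55]. Speed limits (rad/s): [2.22, 2.22, 2.57, 3.14, 3.14, 3.14].

### API

Orientations are given as [roll, pitch, yaw] about the fixed x, y, z axes, in that order (R = Rz(yaw) Ry(pitch) Rx(roll)).
In Python, from station import ctrl gives the robot as it stands.
- The arm moves only by the tool move_arm, never from a script. Its argument "increments" is a list of rows, each a list of 7 numbers: the opening, from 0 (shut) to 1 (fully open), then the shift along the tool's x, y, z in units of 50 mm (1.0 is 50 mm), then the turn, a rotation vector about the tool's x, y, z in rad. In form: [[claw, tx, ty, tz, rx, ry, rz], ...]. A call has 1 to 20 rows; each row shifts and turns the commanded pose from where the row before left it, along the tool's axes as they then stand; what a row does not reach is not made up. A row lasts 1/10 s, in which the tool goes at most 50 mm and 8.59 degrees, less where a joint would pass 70% of its speed; a pose out of reach is approached as far as the arm can. A call is refused whole if a number of a shift passes 1 or a number of a turn 0.15, either way. A call with a gripper value outside its range is refused whole. The fingers move at their own pace and stop on an object; "force" is the grip in N (left out, the last holds). Time passes only in rows, so rows that do not move let the fingers close. It gives the time, the measured TCP pose, the force, the opening and the grip force at its end, in the units of the state.
- ctrl.get_obs(): the state, without advancing time (a new reading comes with each control period).
- ctrl.camera(name): name is "scene" or "top" or "wrist"; returns a dict with "color" (420x560x3 uint8, blue, green, red), "K" (3x3 intrinsics, pixels), "distortion" ([k1, k2, p1, p2, k3] as OpenCV has them; the pictures are not rectified), "pose" (4x4, takes a point from camera to world coordinates); the wrist camera has in their place "tool_from_camera" (4x4, takes a point from camera to tool coordinates, whose origin is the TCP and whose axes are the flange's). Camera axes: x right, y down, z forward; pixel columns grow to the right and rows downward; lengths in m; the calibration is good to about 2 mm. A picture is of the moment at which its call begins: read the wrist's pose just before it. There is no depth.
- ctrl.hand_in(): hands the job in; it is judged then, once.
Trained networks look in a picture, given as the dict that the camera call returned (one of the last four; its "shot" number tells which), for a name from the list of things; names that differ only in an ending like _2 or _b are one class to them, and where a whole thing is asked for, a point or a joint stands for the part that bears it (a point fixed in the world has none). Each returns a list of dicts, best first, with "conf" (0 to 1); they miss things now and then, are a little off and sometimes report something else, mostly with a low value. They report only what shows in the picture. A call takes as long as a camera call.
- ctrl.cut_out(name, picture): "mask" (420x560 bool, what is visible of it) and "centre" ([row, column] in pixels, amid what is visible of it).
The state is a dict: "time_s": time; "qpos": joint angles; "joint_vel": joint speeds; "tau": joint torques, N m; "ee_pos": TCP position; "eef_rot": TCP orientation; "force": force on the tool from outside, world axes, zero at the start; "moment": the same for the moment, N m; "grip_width": finger opening in m; "grip_force": force on a finger pad.
Only numpy, scipy, OpenCV 4.12 (cv2) and the standard library are available. Lean on these libraries where they do the work, as an engineer would, in place of code of your own. Each camera call takes 0.05 s, during which the arm holds its last target. There are 200 camera calls.

## Working session

There is one attempt and no reset: what is moved stays moved. The work goes in short steps, Python scripts to look and compute and a tool call to move; the robot and the scene stay as the last step left them, time stands still between calls to the robot, and variables do not carry over. Pictures are saved under pics/ and viewed, at most 10 in all, crops included, and the job is handed in when it is done.

Besides the shell and the picture viewer there is one more tool, called after "Request:" by a JSON object that holds its "fn" and its "kwargs". move_arm: Moves the arm, as the interface text tells. Its arguments: {"type":"object","properties":{"increments":{"type":"array","items":{"type":"array","items":{"type":"number"}}},"force":{"type":"number"}},"required":["increments"]}

```bash
mkdir -p pics; ls; python3 - <<'E'
from station import ctrl
import cv2,numpy as np
o=ctrl.get_obs();print({k:np.round(v,3).tolist() for k,v in o.items()})
for n in("scene","top"):
    p=ctrl.camera(n);cv2.imwrite(f"pics/{n}0.png",p["color"])
    print(n,p["K"].tolist(),np.round(p["pose"],3).tolist(),p["distortion"])
    for t in("probe","stand","tile_top","display","spot","mug","mouse","lens_case","knob","tape","screwdriver"):
        try:
            r=ctrl.cut_out(t,p)
            print(t,[(round(d["conf"],2),np.round(d["centre"]).tolist(),int(d["mask"].sum())) for d in r[:2]])
        except Exception as e: print(t,e)
E
```

```text
pics
{'time_s': 0.0, 'qpos': [1.194, 0.3, 1.522, -0.0, 1.321, -0.067], 'joint_vel': [0.001, -0.001, 0.0, -0.0, -0.002, -0.0], 'tau': [0.0, -53.181, -35.273, 0.071, 0.024, -0.0], 'ee_pos': [0.168, 0.524, 0.205], 'eef_rot': [-3.14, -0.0, 2.832], 'force': [0.797, -0.123, -0.481], 'moment': [-0.006, 0.016, 0.008], 'grip_force': 0.0, 'grip_width': 0.094}
scene [[410.91703234584133, 0.0, 278.6343454622287], [0.0, 410.91703234584133, 207.1577664694371], [0.0, 0.0, 1.0]] [[0.809, 0.378, -0.449, 0.983], [0.587, -0.521, 0.619, -0.6], [-0.0, -0.765, -0.644, 0.667], [0.0, 0.0, 0.0, 1.0]] [-0.11693594  0.          0.          0.          0.        ]
probe []
stand [(0.85, [283.0, 170.0], 2102)]
tile_top [(0.68, [151.0, 298.0], 251), (0.57, [190.0, 246.0], 285)]
display [(0.96, [200.0, 297.0], 5046)]
spot [(0.81, [191.0, 299.0], 4236), (0.28, [154.0, 368.0], 372)]
mug [(0.69, [179.0, 391.0], 1376), (0.39, [191.0, 246.0], 266)]
mouse [(0.55, [324.0, 212.0], 1567), (0.53, [192.0, 299.0], 4178)]
lens_case [(0.81, [363.0, 143.0], 1541)]
knob [(0.77, [238.0, 186.0], 275), (0.5, [363.0, 144.0], 1490)]
t
[... 165 characters left out ...]
12567], [0.0, 0.0, 1.0]] [[-0.022, -0.994, 0.111, 0.427], [-1.0, 0.023, 0.011, -0.03], [-0.013, -0.111, -0.994, 1.327], [0.0, 0.0, 0.0, 1.0]] [-0.03633683  0.          0.          0.          0.        ]
probe [(0.63, [224.0, 378.0], 176)]
stand [(0.96, [229.0, 372.0], 770)]
tile_top [(0.61, [255.0, 172.0], 427)]
display [(0.9, [200.0, 253.0], 5175)]
spot [(0.75, [201.0, 251.0], 5280), (0.45, [200.0, 253.0], 5238)]
mug [(0.96, [156.0, 174.0], 908)]
mouse [(0.65, [183.0, 374.0], 704)]
lens_case [(0.91, [193.0, 419.0], 534)]
knob [(0.62, [258.0, 332.0], 167), (0.41, [200.0, 250.0], 5204)]
tape [(0.72, [198.0, 253.0], 5330)]
screwdriver [(0.73, [247.0, 258.0], 237), (0.72, [156.0, 176.0], 888)]
```

```bash
cd pics; python3 - <<'E'
import cv2
a=cv2.imread("scene0.png");b=cv2.imread("top0.png")
cv2.imwrite("s1.png",cv2.resize(a[90:410,60:460],None,fx=1.9,fy=1.85,interpolation=2))
cv2.imwrite("t1.png",cv2.resize(b[110:310,130:450],None,fx=2.5,fy=2.5,interpolation=2))
E
```

```text
(no output)
```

View pics/s1.png

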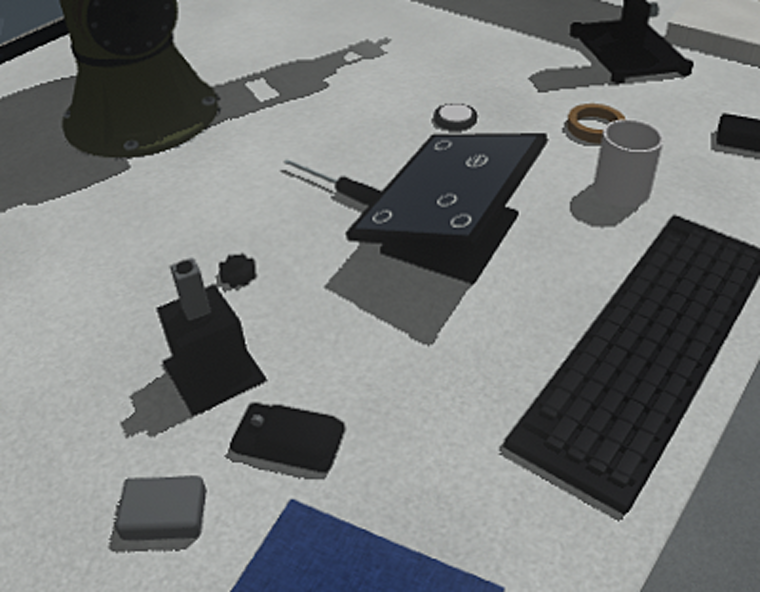

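View pics/t1.png

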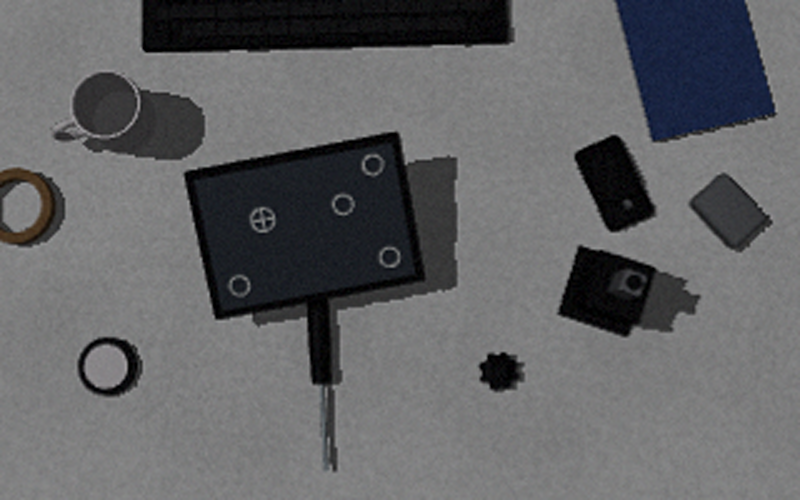

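The scene view shows the probe upright in its stand, at crop (185,285), and the crossed spot at crop (477,160). In the top view, the spot is at crop (262,219), the tile at (108,366) and the probe cap at (634,281).

```bash
cat > h.py <<'E'
from station import ctrl
import cv2,numpy as np
from scipy.spatial.transform import Rotation as R
from scipy.optimize import least_squares
def tool():
    o=ctrl.get_obs();T=np.eye(4);T[:3,:3]=R.from_euler('xyz',o["eef_rot"]).as_matrix();T[:3,3]=o["ee_pos"];return T
def wrist():
    T=tool();p=ctrl.camera("wrist");p["pose"]=T@p["tool_from_camera"];return p
def onplane(p,uv,z):
    q=cv2.undistortPoints(np.array([[uv]],float),p["K"],p["distortion"])[0,0]
    d=p["pose"][:3,:3]@[*q,1];c=p["pose"][:3,3];return c+d*(z-c[2])/d[2]
def proj(p,X):
    X=np.atleast_2d(X).astype(float);T=np.linalg.inv(p["pose"])
    return cv2.projectPoints((X@T[:3,:3].T+T[:3,3])[:,None],np.zeros(3),np.zeros(3),p["K"],p["distortion"])[0][:,0]
def panelR(yaw,tilt): # tilt>0: face turns to -x ; x up the panel
    return R.from_euler('z',yaw).as_matrix()@R.from_euler('y',-tilt).as_matrix()
def panelpts(v,L):
    return np.array(L)@panelR(v[3],v[4]).T+v[:3]
def rel(goalT): # increments tool frame from current
    D=np.linalg.inv(tool())@goalT;return D[:3,3]*20,R.from_matrix(D[:3,:3]).as_rotvec()
E
python3 - <<'E'
from h import *
s=ctrl.camera("scene");t=ctrl.camera("top")
S=lambda u,v:(60+u/1.9,90+v/1.85)
T=lambda u,v:(130+u/2.5,110+v/2.5)
L=[[.085,.12,0],[.085,-.12,0],[-.085,-.12,0],[-.085,.12,0],[.018,.045,0]]
ut=np.array([T(*a) for a in[(186,172),(398,133),(424,278),(217,319),(262,219)]])
us=np.array([S(*a) for a in[(547,134),(470,236),(347,238),(435,134),(477,160)]])
f=lambda v:np.r_[(proj(t,panelpts(v,L))-ut).ravel(),(proj(s,panelpts(v,L))-us).ravel()]
r=least_squares(f,[.45,.02,.1,.2,.3],loss='soft_l1');print(r.x,np.round(r.fun,1));print("spot",panelpts(r.x,[L[4]]))
print("tile",onplane(t,T(108,366),.014)); print("tile s",onplane(s,S(456,113),.014))
print("probe",onplane(t,T(636,281),.164),onplane(s,S(184,266),.164))
E
```

```text
[0.56946314 0.04196927 0.08570741 0.15990923 0.37397867] [-1.3  0.1  0.6 -0.2  0.1  0.4 -0.8 -0.6  0.2 -0.2 -0.4 -2.9  0.5  0.7
 -0.6 -0.8 -0.5  1.7  0.2  0.5]
spot [[0.57883994 0.08906316 0.0922832 ]]
tile [0.42004063 0.27861216 0.014     ]
tile s [0.42685839 0.27371737 0.014     ]
probe [ 0.49608963 -0.30236829  0.164     ] [ 0.4989412 -0.3030796  0.164    ]
```

Request:
{"fn": "move_arm", "kwargs": {"increments": [[1,-0.4,-0.2,-0.3,0,0,0],[1,-0.53,-0.27,-0.3,0,0,0],[1,-0.53,-0.27,-0.3,0,0,0],[1,-0.53,-0.27,-0.3,0,0,0],[1,-0.53,-0.27,-0.3,0,0,0],[1,-0.53,-0.27,-0.3,0,0,0],[1,-0.53,-0.27,-0.3,0,0,0],[1,-0.53,-0.27,-0.3,0,0,0],[1,-0.53,-0.27,-0.1,0,0,0],[1,-0.53,-0.27,0,0,0,0],[1,-0.53,-0.27,0,0,0,0],[1,-0.53,-0.27,0,0,0,0],[1,0,0,0,0,0,0],[1,0,0,0,0,0,0]]}}

```text
time_s: 2.7
ee_pos: [0.4161, 0.2778, 0.3304]
eef_rot: [-3.142, -0.0, 2.831]
force: [0.3, 0.6, -0.4]
grip_width: 0.094
grip_force: 0.0
```

```bash
python3 - <<'E'
from h import *
print(tool().round(3).tolist())
p=wrist();print(p["K"].round(1).tolist(),p["tool_from_camera"].round(3).tolist(),p["distortion"]);cv2.imwrite("pics/w1.png",p["color"])
import pickle;pickle.dump(p,open("w1.pkl","wb"))
for n,X in dict(tile=[.423,.276,.014],spot=[.579,.089,.092]).items():print(n,proj(p,X))
E
```

```text
[[-0.952, 0.306, -0.0, 0.416], [0.306, 0.952, 0.0, 0.278], [0.0, -0.0, -1.0, 0.33], [0.0, 0.0, 0.0, 1.0]]
[[323.6, 0.0, 278.0], [0.0, 323.6, 207.4], [0.0, 0.0, 1.0]] [[-0.0, -0.959, -0.282, 0.082], [1.0, -0.0, -0.001, -0.0], [0.001, -0.282, 0.959, -0.18], [0.0, 0.0, 0.0, 1.0]] [-0.03428657  0.          0.          0.          0.        ]
tile [[278.62014718 172.50719644]]
spot [[192.18565715 317.09232382]]
```

View pics/w1.png

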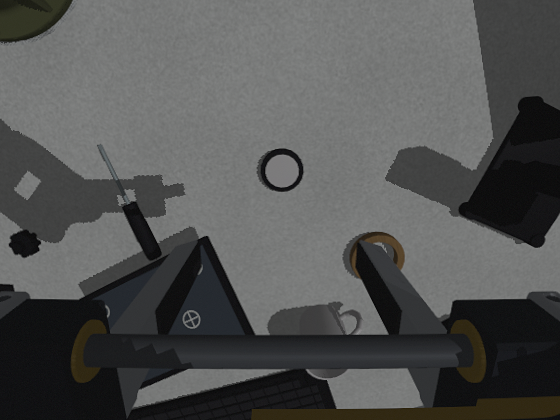

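Tile at (282,170) and spot at (192,320) in the wrist image; both are close to the predictions. Next I'll look at the display from close by, on the way to the probe.

Request:
{"fn": "move_arm", "kwargs": {"increments": [[1,-0.38,-0.5,-0.15,0,0,0],[1,-0.38,-0.5,-0.15,0,0,0],[1,-0.38,-0.5,-0.15,0,0,0],[1,-0.38,-0.5,-0.15,0,0,0],[1,-0.38,-0.5,-0.15,0,0,0],[1,-0.38,-0.5,-0.15,0,0,0],[1,-0.38,-0.5,-0.15,0,0,0],[1,-0.38,-0.5,-0.15,0,0,0],[1,0,0,0,0,0,0],[1,0,0,0,0,0,0]]}}

```text
time_s: 3.75
ee_pos: [0.4997, 0.0417, 0.3904]
eef_rot: [3.141, -0.0, 2.832]
force: [0.5, 0.3, -0.1]
grip_width: 0.094
grip_force: 0.0
```

```bash
python3 - <<'E'
from h import *
import pickle
p=wrist();pickle.dump(p,open("w2.pkl","wb"));cv2.imwrite("pics/w2.png",cv2.resize(p["color"][80:380,90:490],None,fx=2,fy=2,interpolation=2))
print(tool()[:3,3])
p=pickle.load(open("w1.pkl","rb"));g=cv2.cvtColor(p["color"],6)[140:200,250:315]
n,l,s,c=cv2.connectedComponentsWithStats((g<50).astype(np.uint8));print(s[1:],c[1:]+[250,140])
i=[k for k in range(1,n) if s[k,4]>100]
for k in i:
    (x,y),r=cv2.minEnclosingCircle(np.argwhere(l==k)[:,::-1].astype(np.float32));print("tile",onplane(p,(x+250,y+140),.013),r)
E
```

```text
[0.49950369 0.0421379  0.39027959]
[[ 10   9  43  43 541]] [[280.61737523 168.33641405]]
tile [0.42022481 0.28111952 0.013     ] 21.618730545043945
```

View pics/w2.png

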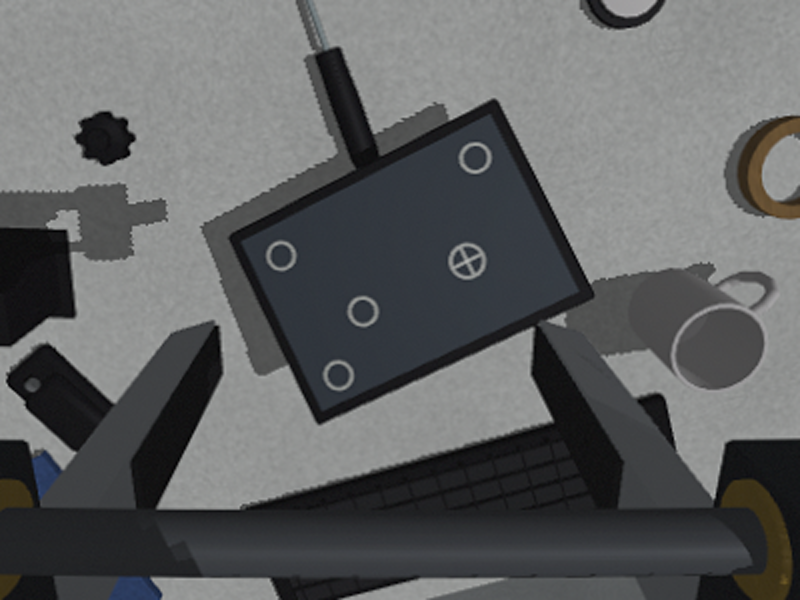

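The wrist view shows the whole panel, with the spot at crop (467,261) and all four corners clear.

```bash
python3 - <<'E'
from h import *
import pickle
s=ctrl.camera("scene");t=ctrl.camera("top");w=pickle.load(open("w2.pkl","rb"))
S=lambda u,v:(60+u/1.9,90+v/1.85)
T=lambda u,v:(130+u/2.5,110+v/2.5)
W=lambda u,v:(90+u/2-.25,80+v/2-.25)
L=[[.085,.12,0],[.085,-.12,0],[-.085,-.12,0],[-.085,.12,0],[.018,.045,0]]
ut=np.array([T(*a) for a in[(186,172),(398,133),(424,278),(217,319),(262,219)]])
us=np.array([S(*a) for a in[(547,134),(470,236),(347,238),(435,134),(477,160)]])
uw=np.array([W(*a) for a in[(593,296),(320,422),(232,237),(494,101),(467,261)]])
def f(v,m): 
    P=panelpts(v,L);a=[(proj(c,P)-u).ravel() for c,u,k in((w,uw,'w'),(t,ut,'t'),(s,us,'s')) if k in m];return np.concatenate(a)
for m in("w","wt","ws","wts"):
    r=least_squares(f,[.57,.04,.09,.16,.37],args=(m,),loss='soft_l1');print(m,r.x.round(4),panelpts(r.x,[L[4]]).round(4),np.round(r.fun,1).tolist())
E
```

```text
w [0.5747 0.0418 0.0752 0.1673 0.309 ] [[0.5841 0.089  0.0807]] [-0.1, -0.1, 0.2, 0.3, -0.0, -0.1, 0.2, 0.1, -0.2, -0.1]
wt [0.5733 0.0418 0.0766 0.1672 0.3235] [[0.5827 0.089  0.0824]] [0.2, -0.5, -0.3, 0.2, -0.2, -0.7, 0.2, -0.6, -0.3, -0.7, -0.7, -0.7, 0.1, -1.4, 0.2, -0.7, -0.2, -1.1, 0.6, -1.2]
ws [0.5711 0.0418 0.0841 0.1651 0.3625] [[0.5803 0.0889 0.0905]] [1.7, 0.2, -1.9, 1.9, -0.9, -0.8, 0.7, -1.1, -0.1, -0.5, 0.0, -1.9, 1.6, 2.0, -0.1, -0.1, -0.5, 2.1, 0.6, 1.4]
wts [0.5706 0.0418 0.0839 0.1641 0.363 ] [[0.5799 0.0889 0.0903]] [1.6, -0.1, -2.1, 1.5, -1.0, -1.2, 0.7, -1.3, -0.2, -0.8, -1.1, -0.1, 0.5, -0.7, 0.2, -0.1, -0.5, -0.7, 0.3, -0.5, -0.1, -1.9, 1.3, 2.0, -0.3, -0.2, -0.6, 2.1, 0.5, 1.4]
```

Request:
{"fn": "move_arm", "kwargs": {"increments": [[1,0.18,-0.6,0,0,0,0],[1,0.18,-0.6,0,0,0,0],[1,0.18,-0.6,0,0,0,0],[1,0.18,-0.6,0.1,0,0,0],[1,0.18,-0.6,0.1,0,0,0],[1,0.18,-0.6,0.2,0,0,0],[1,0.18,-0.6,0.2,0,0,0],[1,0.18,-0.6,0.2,0,0,0],[1,0.18,-0.6,0.2,0,0,0],[1,0.18,-0.6,0.2,0,0,0],[1,0.18,-0.5,0.2,0,0,0],[1,0,0,0,0,0,0],[1,0,0,0,0,0,0]]}}

```text
time_s: 5.2
ee_pos: [0.3066, -0.2378, 0.3206]
eef_rot: [3.141, 0.0, 2.832]
force: [-0.4, 0.9, 0.1]
grip_width: 0.0938
grip_force: 0.0
```

```bash
python3 - <<'E'
from h import *
import pickle
p=wrist();pickle.dump(p,open("w3.pkl","wb"));cv2.imwrite("pics/w3.png",cv2.resize(p["color"][60:360,90:490],None,fx=2,fy=2,interpolation=2))
print(tool().round(4).tolist(),proj(p,[.497,-.303,.164]))
E
```

```text
[[-0.9526, 0.3042, 0.0005, 0.307], [0.3042, 0.9526, -0.0002, -0.2376], [-0.0006, -0.0001, -1.0, 0.3208], [0.0, 0.0, 0.0, 1.0]] [[275.10584433 348.72991117]]
```

View pics/w3.png

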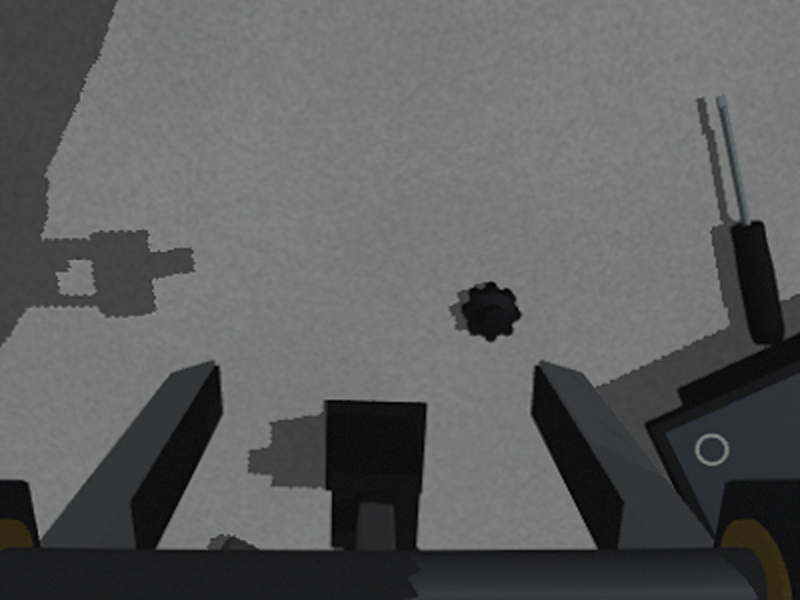

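I got a sign wrong and ended short of the probe. The stand shows at crop (377,450), squared with the tool, so I'll move over it.

Request:
{"fn": "move_arm", "kwargs": {"increments": [[1,-0.5,0,0,0,0,0],[1,-0.5,0,0,0,0,0],[1,-0.5,0,0,0,0,0],[1,-0.5,0,0,0,0,0],[1,-0.5,-0.02,0,0,0,0],[1,-0.5,-0.02,0,0,0,0],[1,-0.5,-0.02,0,0,0,0],[1,-0.5,-0.02,0,0,0,0],[1,0,0,0,0,0,0],[1,0,0,0,0,0,0]]}}

```text
time_s: 6.25
ee_pos: [0.4963, -0.3019, 0.3202]
eef_rot: [3.141, -0.0, 2.834]
force: [0.0, 0.3, 0.1]
grip_width: 0.0942
grip_force: 0.0
```

```bash
python3 - <<'E'
from h import *
import pickle
p=wrist();pickle.dump(p,open("w4.pkl","wb"));cv2.imwrite("pics/w4.png",cv2.resize(p["color"][100:300,180:380],None,fx=3,fy=3,interpolation=2))
print(tool().round(4).tolist(),proj(p,[.497,-.303,.164]))
for n in("probe","stand"):
  for r in ctrl.cut_out(n,p)[:1]:
    print(n,r["conf"],r["centre"],cv2.minAreaRect(np.argwhere(r["mask"])[:,::-1].astype(np.float32)))
E
```

```text
[[-0.9528, 0.3036, 0.0, 0.4958], [0.3036, 0.9528, 0.0, -0.302], [-0.0, 0.0, -1.0, 0.3206], [0.0, 0.0, 0.0, 1.0]] [[277.52922943 193.57123887]]
probe 0.78 [181.4, 280.0] ((279.5, 184.5), (35.0, 27.0), 90.0)
stand 0.84 [161.9, 277.0] ((279.0294494628906, 171.38235473632812), (54.41453170776367, 63.26165008544922), 2.726310968399048)
```

View pics/w4.png

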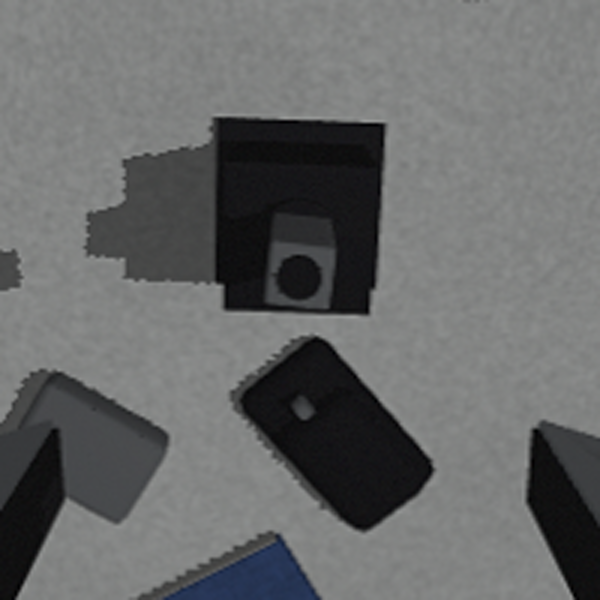

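The cap centre is at crop (299,276), about 1–2 mm from the tool axis, with the grip turned roughly 4.5° clockwise. I'll align, descend and grip.

Request:
{"fn": "move_arm", "kwargs": {"increments": [[1,0.01,0.026,0.3,0,0,0.075],[1,0,0,0.5,0,0,0],[1,0,0,0.5,0,0,0],[1,0,0,0.5,0,0,0],[1,0,0,0.5,0,0,0],[1,0,0,0.5,0,0,0],[1,0,0,0.5,0,0,0],[1,0,0,0.5,0,0,0],[1,0,0,0.27,0,0,0],[1,0,0,0,0,0,0],[0.2,0,0,0,0,0,0],[0.2,0,0,0,0,0,0],[0.2,0,0,0,0,0,0],[0.2,0,0,0,0,0,0],[0.2,0,0,0,0,0,0],[0.2,0,0,0,0,0,0],[0.2,0,0,0,0,0,0],[0.2,0,0,0,0,0,0]], "force": 25}}

```text
time_s: 8.2
ee_pos: [0.4956, -0.3017, 0.1169]
eef_rot: [3.142, -0.0, 2.757]
force: [0.6, 0.3, -0.6]
grip_width: 0.0337
grip_force: 0.0
```

Request:
{"fn": "move_arm", "kwargs": {"increments": [[0,0,0,0,0,0,0],[0,0,0,0,0,0,0],[0,0,0,0,0,0,0],[0,0,0,0,0,0,0],[0,0,0,0,0,0,0],[0,0,0,0,0,0,0]], "force": 30}}

```text
time_s: 8.8
ee_pos: [0.4956, -0.3016, 0.1169]
eef_rot: [3.142, -0.0, 2.757]
force: [-0.4, 0.7, -0.4]
grip_width: 0.0237
grip_force: 30.0
```

Request:
{"fn": "move_arm", "kwargs": {"increments": [[0,0,0,-0.1,0,0,0],[0,0,0,-0.3,0,0,0],[0,0,0,-0.4,0,0,0],[0,0,0,-0.5,0,0,0],[0,0,0,-0.6,0,0,0],[0,0,0,-0.7,0,0,0],[0,0,0,-0.7,0,0,0],[0,0,0,-0.7,0,0,0],[0,0,0,0,0,0,0]]}}

```text
time_s: 9.7
ee_pos: [0.4963, -0.3022, 0.3223]
eef_rot: [-3.14, 0.008, 2.757]
force: [-0.3, -0.4, -1.6]
grip_width: 0.0236
grip_force: 30.0
```

```bash
python3 - <<'E'
from h import *
import pickle
w=pickle.load(open("w2.pkl","rb"));T0=tool();print(T0.round(3).tolist(),ctrl.get_obs()["force"])
P=panelpts([.5706,.0418,.088,.165,.35],[[.085,.12,0],[.085,-.12,0],[-.085,-.12,0],[-.085,.12,0],[.018,.045,0]])
for pos in ([.47,-.16,.32],[.45,-.16,.3],[.47,-.2,.3]):
  for a in(-.6,-.8,-1):
    T=T0.copy();T[:3,:3]=T0[:3,:3]@R.from_rotvec([a,0,0]).as_matrix();T[:3,3]=pos
    p=dict(w);p["pose"]=T@w["tool_from_camera"];print(pos,a,proj(p,P).round().tolist(),p["pose"][:3,3].round(2),(T@[0,0,.106,1])[:3].round(3))
E
```

```text
[[-0.927, 0.375, 0.006, 0.496], [0.375, 0.927, -0.005, -0.302], [-0.008, -0.002, -1.0, 0.322], [0.0, 0.0, 0.0, 1.0]] [-0.25475129 -0.4007321  -1.55421988]
[0.47, -0.16, 0.32] -0.6 [[388.0, 175.0], [292.0, 271.0], [221.0, 182.0], [333.0, 92.0], [339.0, 170.0]] [ 0.35 -0.22  0.47] [ 0.493 -0.105  0.232]
[0.47, -0.16, 0.32] -0.8 [[340.0, 171.0], [257.0, 271.0], [180.0, 185.0], [286.0, 92.0], [295.0, 168.0]] [ 0.34 -0.25  0.44] [ 0.499 -0.09   0.246]
[0.47, -0.16, 0.32] -1 [[294.0, 170.0], [222.0, 275.0], [137.0, 190.0], [239.0, 92.0], [253.0, 168.0]] [ 0.34 -0.27  0.42] [ 0.504 -0.078  0.263]
[0.45, -0.16, 0.3] -0.6 [[399.0, 187.0], [304.0, 286.0], [232.0, 197.0], [345.0, 103.0], [350.0, 183.0]] [ 0.33 -0.22  0.45] [ 0.473 -0.105  0.212]
[0.45, -0.16, 0.3] -0.8 [[351.0, 182.0], [270.0, 285.0], [194.0, 200.0], [298.0, 104.0], [307.0, 180.0]] [ 0.32 -0.25  0.42] [ 0.479 -0.09   0.226]
[0.45, -0.16, 0.3] -1 [[305.0, 180.0], [237.0, 287.0], [154.0, 206.0], [252.0, 104.0], [265.0, 180.0]] [ 0.32 -0.27  0.4 ] [ 0.484 -0.078  0.243]
[0.47, -0.2, 0.3] -0.6 [[411.0, 166.0], [320.0, 260.0], [251.0, 171.0], [359.0, 82.0], [364.0, 160.0]] [ 0.35 -0.26  0.45] [ 0.493 -0.145  0.212]
[0.47, -0.2, 0.3] -0.8 [[360.0, 162.0], [284.0, 258.0], [212.0, 172.0], [310.0, 83.0], [319.0, 158.0]] [ 0.34 -0.29  0.42] [ 0.499 -0.13   0.226]
[0.47, -0.2, 0.3] -1 [[313.0, 161.0], [248.0, 259.0], [171.0, 175.0], [262.0, 83.0], [275.0, 158.0]] [ 0.34 -0.31  0.4 ] [ 0.504 -0.118  0.243]
```

Request:
{"fn": "move_arm", "kwargs": {"increments": [[0,0.37,0.44,0.15,0,0,0],[0,0.37,0.44,0.15,0,0,0],[0,0.37,0.44,0.15,0,0,0],[0,0,0,0,-0.1,0,0],[0,0,0,0,-0.1,0,0],[0,0,0,0,-0.1,0,0],[0,0,0,0,-0.1,0,0],[0,0,0,0,-0.1,0,0],[0,0,0,0,-0.1,0,0],[0,0,0,0,0,0,0],[0,0,0,0,0,0,0]]}}

```text
time_s: 10.8
ee_pos: [0.4687, -0.2199, 0.2939]
eef_rot: [2.544, -0.001, 2.756]
force: [0.3, 1.7, -1.4]
grip_width: 0.0237
grip_force: 30.0
```

```bash
python3 - <<'E'
from h import *
import pickle
p=wrist();pickle.dump(p,open("w5.pkl","wb"));cv2.imwrite("pics/w5.png",cv2.resize(p["color"][50:350,190:590],None,fx=2,fy=2,interpolation=2))
print(tool().round(4).tolist())
E
```

```text
[[-0.9269, 0.3104, 0.211, 0.469], [0.3753, 0.7665, 0.5212, -0.2196], [0.0, 0.5623, -0.8269, 0.2944], [0.0, 0.0, 0.0, 1.0]]
```

View pics/w5.png

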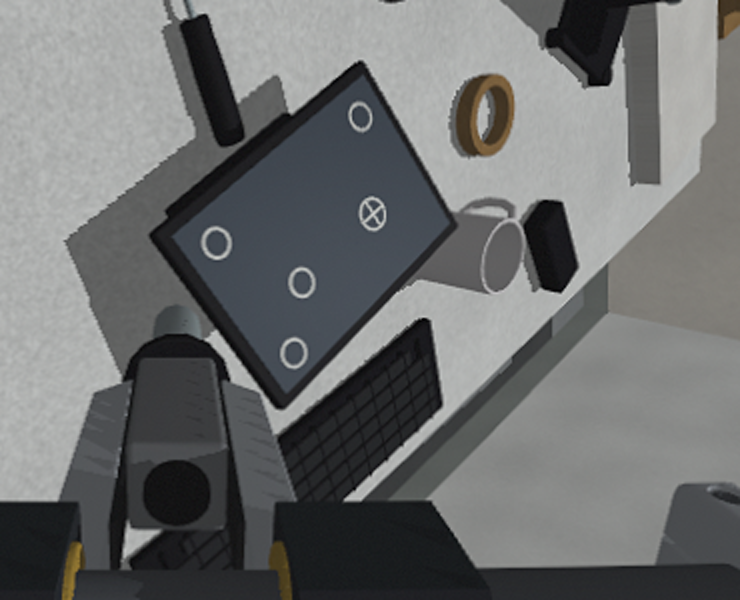

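The probe is held well. All four rings and the spot, at crop (372,214), show clearly, so I can run a joint fit.

```bash
cat > fit.py <<'E'
from h import *
import pickle
s=ctrl.camera("scene");t=ctrl.camera("top");w=pickle.load(open("w2.pkl","rb"));w5=pickle.load(open("w5.pkl","rb"))
C=[[.085,.12,0],[.085,-.12,0],[-.085,-.12,0],[-.085,.12,0],[.018,.045,0]]
A=np.array
cams=[(w,lambda a:A(a)/2+[89.75,79.75],[(593,296),(320,422),(232,237),(494,101),(467,261),(475,158),(281,256),(363,312),(339,376)],range(9)),
(w5,lambda a:A(a)/2+[189.75,49.75],[(456,226),(360,62),(372,214),(360,117),(217,243),(302,283),(294,353)],[0,3,4,5,6,7,8]),
(t,lambda a:A(a)/2.5+[129.7,109.7],[(186,172),(398,133),(424,278),(217,319),(262,219),(240,286),(390,257),(343,204),(373,165)],range(9)),
(s,lambda a:A(a)/[1.9,1.85]+[59.75,89.75],[(547,134),(470,236),(347,238),(435,134),(477,160),(443,145),(382,216),(447,200),(460,220)],range(9))]
def f(v,use):
    Q=A(C+[[*v[5+2*i:7+2*i],0] for i in range(4)]);P=panelpts(v[:5],Q);o=v[13:].reshape(-1,2);out=[o.ravel()/1.0]
    for k in use:
        c,g,u,ix=cams[k];out.append(((proj(c,P[list(ix)])+o[k]-g(u))/.5).ravel())
    return np.concatenate(out)
x0=np.r_[.57,.042,.088,.165,.35,-.06,.08,-.06,-.08,.02,-.05,.06,-.09,np.zeros(8)]
for use in([0,1],[0,1,2],[0,1,2,3],[1,3]):
    r=least_squares(f,x0,args=(use,),loss='soft_l1');v=r.x
    print(use,v[:5].round(4),panelpts(v[:5],[C[4]]).round(4),v[13:].round(1),round(r.cost,1))
    J=r.jac;print("  sd",np.sqrt(np.diag(np.linalg.inv(J.T@J)))[:5].round(4))
E
python3 fit.py
```

```text
[0, 1] [0.5772 0.0508 0.076  0.1677 0.2962] [[0.5867 0.098  0.0812]] [-6.   0.2  2.1 -0.4 -0.   0.   0.  -0. ] 12.7
  sd [0.0018 0.0032 0.0017 0.003  0.0125]
[0, 1, 2] [0.5747 0.0454 0.0762 0.1671 0.3031] [[0.5841 0.0926 0.0816]] [-2.4  0.6  4.5 -0.4  0.8  1.3 -0.   0. ] 19.9
  sd [0.0017 0.0026 0.0017 0.0027 0.0132]
[0, 1, 2, 3] [0.5719 0.0433 0.0784 0.1658 0.3349] [[0.5812 0.0905 0.0843]] [-0.8  1.4  4.6  0.4  0.1  0.5 -1.4 -3.4] 45.8
  sd [0.0015 0.0016 0.002  0.003  0.0097]
[1, 3] [0.5717 0.0463 0.085  0.1528 0.3465] [[0.5816 0.0934 0.0911]] [-0.  -0.   0.   0.4 -0.  -0.  -2.3 -0.5] 24.4
  sd [0.0019 0.0033 0.0025 0.0066 0.0116]
```

```bash
cat >> fit.py <<'E'
print("---")
w1=pickle.load(open("w1.pkl","rb"));cams.append((w1,lambda a:A(a),[(191.5,319.5),(207,237)],[4,3]))
grp=[0,0,1,2,0]
def pert(c,e,k):
    D=np.eye(4);D[:3,:3]=R.from_rotvec(e[3:]).as_matrix();D[:3,3]=e[:3];q=dict(c);q["pose"]=c["pose"]@D;return q
def g2(v,use,hp):
    Q=A(C+[[*v[5+2*i:7+2*i],0] for i in range(4)]);P=panelpts(v[:5],Q);E=v[13:].reshape(3,6);out=[(E/[.002]*1)[:,:3].ravel(),(E[:,3:]/.004).ravel()]
    if hp: out.append([(v[2]-.075-.018*np.cos(v[4]))/.002])
    for k in use:
        c,g,u,ix=cams[k];out.append(((proj(pert(c,E[grp[k]],k),P[list(ix)])-g(u))/.5).ravel())
    return np.concatenate(out)
x0=np.r_[x0[:13],np.zeros(18)]
for use in([0,1,4],[0,1,2,3,4]):
  for hp in(0,1):
    r=least_squares(g2,x0,args=(use,hp),loss='soft_l1',x_scale=np.r_[np.full(13,.01),np.full(18,.003)]);v=r.x
    J=r.jac;print(use,hp,v[:5].round(4),panelpts(v[:5],[C[4]]).round(4),round(r.cost,1),"sd",np.sqrt(np.diag(np.linalg.inv(J.T@J)))[:5].round(4));print(v[13:].round(4).tolist(),v[5:13].round(3))
    i=18+hp
    for k in use:
        n=2*len(cams[k][2]);print(k,(r.fun[i:i+n]/2).round(1).tolist());i+=n
E
python3 fit.py | sed -n '/---/,$p'
```

```text
---
[0, 1, 4] 0 [0.5709 0.0433 0.0958 0.1597 0.2971] [[0.5807 0.0905 0.1011]] 27.1 sd [0.0032 0.0025 0.0017 0.0047 0.013 ]
[-0.0002, 0.0009, -0.0137, -0.0003, 0.0036, 0.0092, 0.0, -0.0, -0.0, 0.0, -0.0, -0.0, -0.0, -0.0, 0.0, 0.0, 0.0, 0.0] [-0.051  0.087 -0.051 -0.086  0.018 -0.046  0.056 -0.087]
0 [0.4, 0.4, -0.8, 1.7, -2.2, 0.3, 0.1, -0.8, -0.4, 0.2, 0.3, -0.0, 0.2, 0.0, 0.2, 0.1, 0.1, 0.0]
1 [0.7, 0.0, 1.1, -0.3, -0.7, 0.3, -0.4, 0.1, -0.2, 0.0, -0.2, -0.0, -0.1, 0.0]
4 [2.8, -1.0, 0.0, -0.5]
[0, 1, 4] 1 [0.5712 0.0422 0.0946 0.1592 0.2984] [[0.5811 0.0894 0.0999]] 27.9 sd [0.0034 0.0025 0.0017 0.0047 0.014 ]
[-0.0006, 0.0012, -0.0119, -0.0004, 0.0028, 0.0094, -0.0, 0.0, -0.0, 0.0, 0.0, -0.0, -0.0, 0.0, 0.0, -0.0, 0.0, -0.0] [-0.051  0.087 -0.051 -0.086  0.018 -0.046  0.056 -0.086]
0 [0.5, 0.4, -0.9, 1.8, -2.3, 0.2, 0.1, -0.9, -0.4, 0.2, 0.3, -0.0, 0.3, 0.0, 0.2, 0.0, 0.1, -0.0]
1 [0.8, 0.1, 1.0, -0.4, -0.8, 0.3, -0.5, 0.1, -0.3, 0.0, -0.3, 0.0, -0.1, 0.1]
4 [2.7, -0.9, -0.0, -0.5]
[0, 1, 2, 3, 4] 0 [0.5698 0.0416 0.0927 0.1605 0.3273] [[0.5795 0.0887 0.0985]] 54.6 sd [0.0023 0.0
[... 685 characters left out ...]
1605 0.3276] [[0.5795 0.0885 0.0982]] 54.6 sd [0.0023 0.0019 0.0013 0.0038 0.0091]
[-0.0011, 0.0001, -0.0077, 0.0006, 0.0015, 0.007, 0.0002, -0.0002, -0.002, 0.0006, 0.0003, 0.0017, 0.0008, -0.0002, -0.001, 0.0028, 0.0005, -0.0008] [-0.051  0.087 -0.051 -0.085  0.018 -0.045  0.055 -0.086]
0 [1.3, 0.8, -1.5, 2.6, -2.0, 0.1, 0.4, -0.8, -0.3, 0.3, 0.1, -0.1, 1.0, -0.1, 0.2, -0.0, -0.1, -0.2]
1 [2.4, 0.1, 0.1, -0.3, -0.5, 0.4, -1.3, 0.1, -0.7, 0.1, -0.2, 0.0, 0.1, -0.0]
2 [-1.2, 0.1, 0.7, -0.4, 0.6, 1.0, -0.8, 0.3, 0.3, -0.0, -0.6, -0.1, -0.2, 0.0, 0.2, -0.1, 0.2, -0.2]
3 [-0.0, -2.1, 0.9, 1.5, -1.7, -2.8, -1.2, -0.0, 0.1, 0.3, 0.3, 0.2, 0.0, 0.5, -0.1, -0.2, 0.2, -0.1]
4 [1.8, -0.5, -0.0, -0.7]
```

```bash
cat > fit2.py <<'E'
import io,contextlib
with contextlib.redirect_stdout(io.StringIO()): exec(open("fit.py").read())
def g3(v,use,hp):
    Q=A([[a*v[31],b*v[32],0] for a,b,_ in C[:4]]+[C[4]]+[[*v[5+2*i:7+2*i],0] for i in range(4)]);P=panelpts(v[:5],Q);E=v[13:31].reshape(3,6)
    out=[(E[:,:3]/.0015).ravel(),(E[:,3:]/.003).ravel(),(v[9:11]-[.018,-.045])/.0005,(v[31:]-1)/.03]
    if hp: out.append([(v[2]-.075-.018*np.cos(v[4]))/.002])
    for k in use:
        c,g,u,ix=cams[k];out.append(((proj(pert(c,E[grp[k]],k),P[list(ix)])-g(u))/.5).ravel())
    return np.concatenate(out)
x0=np.r_[x0,1,1]
for use in([0,1,4],[0,1,2,4],[0,1,2,3,4]):
  for hp in(0,1):
    r=least_squares(g3,x0,args=(use,hp),loss='soft_l1',x_scale=np.r_[np.full(13,.01),np.full(18,.003),.01,.01]);v=r.x
    J=r.jac;print(use,hp,v[:5].round(4),panelpts(v[:5],[C[4]]).round(4),round(r.cost,1),"sd",np.sqrt(np.diag(np.linalg.inv(J.T@J)))[:5].round(4));print(v[13:19].round(4).tolist(),v[5:13].round(3),v[31:].round(3))
E
python3 fit2.py
```

```text
[0, 1, 4] 0 [0.5702 0.0426 0.0906 0.1665 0.3082] [[0.5797 0.0898 0.096 ]] 14.2 sd [0.0022 0.0017 0.0011 0.0038 0.0132]
[-0.0002, 0.0003, -0.0008, 0.0006, 0.0016, 0.0004] [-0.05   0.085 -0.05  -0.085  0.018 -0.045  0.055 -0.085] [0.974 0.972]
[0, 1, 4] 1 [0.5703 0.0429 0.0909 0.1666 0.3077] [[0.5797 0.0901 0.0963]] 14.4 sd [0.0022 0.0017 0.0011 0.0038 0.013 ]
[-0.0001, 0.0003, -0.0011, 0.0005, 0.002, 0.0004] [-0.05   0.085 -0.05  -0.085  0.018 -0.045  0.055 -0.086] [0.974 0.973]
[0, 1, 2, 4] 0 [0.5703 0.0424 0.0909 0.1667 0.3064] [[0.5797 0.0896 0.0963]] 17.5 sd [0.002  0.0016 0.0012 0.0033 0.0129]
[-0.0003, 0.0003, -0.0016, 0.0006, 0.0016, 0.0007] [-0.05   0.085 -0.05  -0.085  0.018 -0.045  0.055 -0.085] [0.977 0.976]
[0, 1, 2, 4] 1 [0.5702 0.0426 0.0912 0.1666 0.3061] [[0.5797 0.0899 0.0966]] 17.7 sd [0.002  0.0016 0.0011 0.0033 0.0127]
[-0.0002, 0.0003, -0.002, 0.0006, 0.0018, 0.0008] [-0.05   0.085 -0.05  -0.085  0.018 -0.045  0.055 -0.085] [0.977 0.976]
[0, 1, 2, 3, 4] 0 [0.5694 0.0415 0.0904 0.1637 0.3169] [[0.579  0.0887 0.0961]] 33.7 sd [0.0017 0.0015 0.0011 0.0034 0.0093]
[-0.0008, -0.0001, -0.0015, 0.001, 0.0005, 0.0023] [-0.05   0.085 -0.05  -0.085  0.018 -0.045  0.055 -0.085] [0.976 0.977]
[0, 1, 2, 3, 4] 1 [0.5694 0.0417 0.0908 0.1636 0.3166] [[0.579  0.0889 0.0964]] 34.0 sd [0.0017 0.0015 0.001  0.0034 0.0093]
[-0.0007, -0.0001, -0.0019, 0.001, 0.0007, 0.0023] [-0.051  0.085 -0.05  -0.085  0.018 -0.045  0.055 -0.085] [0.976 0.977]
```

The fit is now consistent: tilt ≈0.31, display yaw ≈0.166, spot ≈(0.580, 0.090, 0.096). Now I'll go to the tile at (0.420, 0.281).

Request:
{"fn": "move_arm", "kwargs": {"increments": [[0,0,0,0,0.12,0,0],[0,0,0,0,0.12,0,0],[0,0,0,0,0.12,0,0],[0,0,0,0,0.12,0,0],[0,0,0,0,0.12,0,0],[0,0.2,0.4,0,0,0,0],[0,0.34,0.65,0,0,0,0],[0,0.34,0.65,0,0,0,0],[0,0.34,0.65,0,0,0,0],[0,0.34,0.65,0,0,0,0],[0,0.34,0.65,0,0,0,0],[0,0.34,0.65,0,0,0,0],[0,0.34,0.65,0,0,0,0],[0,0.34,0.65,0,0,0,0],[0,0.34,0.65,0,0,0,0],[0,0.34,0.65,0,0,0,0],[0,0.34,0.65,0,0,0,0],[0,0.34,0.65,0,0,0,0],[0,0.34,0.65,0,0,0,0],[0,0.04,0.06,0,0,0,0]]}}

```text
time_s: 13.15
ee_pos: [0.4193, 0.2837, 0.2942]
eef_rot: [3.141, -0.0, 2.76]
force: [0.5, -0.5, -1.3]
grip_width: 0.0239
grip_force: 30.0
```

Request:
{"fn": "move_arm", "kwargs": {"increments": [[0,0,0,0.4,0,0,0],[0,0,0,0.5,0,0,0],[0,0,0,0.5,0,0,0],[0,0,0,0.5,0,0,0],[0,0,0,0.5,0,0,0],[0,0,0,0.3,0,0,0],[0,0,0,0,0,0,0],[0,0,0,0,0,0,0],[0,0,0,0,0,0,0]]}}

```text
time_s: 14.05
ee_pos: [0.4207, 0.2809, 0.1607]
eef_rot: [3.14, 0.001, 2.757]
force: [0.3, -0.3, -1.8]
grip_width: 0.0237
grip_force: 30.0
```

```bash
python3 - <<'E'
from h import *
import pickle
p=wrist();pickle.dump(p,open("w6.pkl","wb"));cv2.imwrite("pics/w6.png",cv2.resize(p["color"][100:300,180:380],None,fx=3,fy=3,interpolation=2))
T=tool();print(T.round(4).tolist(),ctrl.get_obs()["force"]);print(proj(p,[[.420,.281,.014],(T@[0,0,.106,1])[:3]]))
E
```

```text
[[-0.9269, 0.3754, 0.0016, 0.4206], [0.3754, 0.9269, 0.0008, 0.2809], [-0.0011, 0.0013, -1.0, 0.1606], [0.0, 0.0, 0.0, 1.0]] [-0.04560321  1.31534647 -0.08888571]
[[278.03811706 193.95932324]
 [278.3694113  205.49893825]]
```

View pics/w6.png

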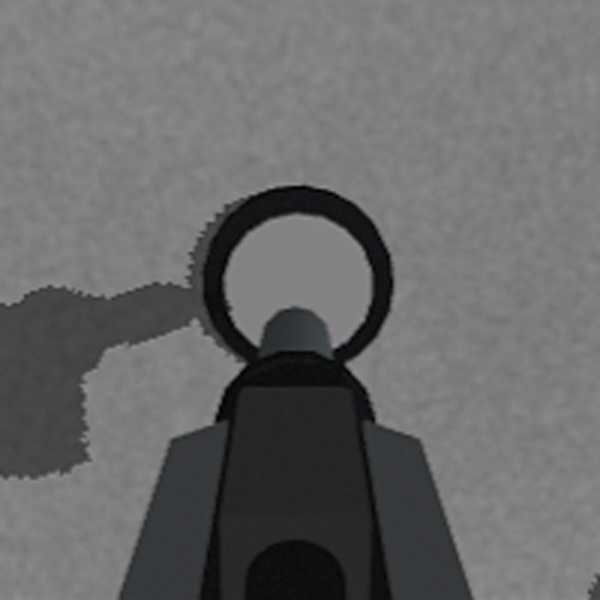

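The barrel end is at crop (297,315) and the tile's centre at (298,286). The probe is centred over the tile to within about 1 mm, so I'll descend gently.

Request:
{"fn": "move_arm", "kwargs": {"increments": [[0,-0.01,0.02,0.3,0,0,0],[0,0,0,0.3,0,0,0],[0,0,0,0.12,0,0,0],[0,0,0,0.03,0,0,0],[0,0,0,0.03,0,0,0],[0,0,0,0.03,0,0,0],[0,0,0,0.03,0,0,0],[0,0,0,0.03,0,0,0],[0,0,0,0.03,0,0,0],[0,0,0,0,0,0,0],[0,0,0,0,0,0,0]]}}

```text
time_s: 15.2
ee_pos: [0.4213, 0.2816, 0.1146]
eef_rot: [3.141, 0.0, 2.757]
force: [0.8, 0.5, 0.8]
grip_width: 0.0239
grip_force: 30.0
```

```bash
python3 - <<'E'
from h import *
p=ctrl.camera("top")
print(tool().round(4).tolist(),ctrl.get_obs()["force"])
E
```

```text
[[-0.9269, 0.3754, 0.0005, 0.4213], [0.3754, 0.9269, 0.0003, 0.2816], [-0.0004, 0.0005, -1.0, 0.1146], [0.0, 0.0, 0.0, 1.0]] [1.58225337 0.67230453 1.37024768]
```

Request:
{"fn": "move_arm", "kwargs": {"increments": [[0,0,0,0,0,0,0],[0,0,0,0,0,0,0],[0,0,0,0,0,0,0],[0,0,0,0,0,0,0],[0,0,0,0,0,0,0],[0,0,0,0,0,0,0],[0,0,0,0,0,0,0],[0,0,0,0,0,0,0],[0,0,0,0,0,0,0],[0,0,0,0,0,0,0],[0,0,0,0,0,0,0],[0,0,0,0,0,0,0],[0,0,0,0,0,0,0],[0,0,0,0,0,0,0],[0,0,0,0,0,0,0],[0,0,0,0,0,0,0]]}}

```text
time_s: 16.85
ee_pos: [0.4211, 0.2815, 0.1145]
eef_rot: [3.142, 0.0, 2.757]
force: [0.6, 1.0, 1.1]
grip_width: 0.0238
grip_force: 30.0
```

```bash
python3 - <<'E'
from h import *
print(ctrl.get_obs()["force"],tool()[:3,3])
f=[]
for i in range(6):
    ctrl.camera("top");f.append(ctrl.get_obs()["force"])
print(np.mean(f,0),np.std(f,0))
# goal: hover over spot
yaw,tilt=.166,.308;Rp=panelR(yaw,tilt);n=Rp[:,2];spot=np.array([.5797,.0897,.0962]);print("n",n)
T0=tool();z=-n
# minimal rotation taking current z to -n
for nm,Rg in dict(minimal=R.align_vectors([z],[T0[:3,2]])[0].as_matrix()@T0[:3,:3]).items():
    for h in(.05,):
        G=np.eye(4);G[:3,:3]=Rg;G[:3,3]=spot+n*(h+.106);print(nm,G[:3,3].round(4),Rg.round(3).tolist())
        D=T0[:3,:3].T@Rg;print("rotvec",R.from_matrix(D).as_rotvec().round(4),"world d",(G[:3,3]-T0[:3,3]).round(4),"tool now",(T0[:3,:3].T@(G[:3,3]-T0[:3,3])*20).round(3))
print(ctrl.get_obs()["qpos"])
E
```

```text
[0.56028062 1.03506601 1.08715821] [0.4210931  0.28147197 0.11446792]
[1.3834738  0.88690389 1.79419131] [0.56283071 0.59353819 0.29459029]
n [-0.2989861  -0.05009266  0.95294178]
minimal [0.5331 0.0819 0.2449] [[-0.887, 0.351, 0.299], [0.382, 0.923, 0.05], [-0.258, 0.159, -0.953]]
rotvec [-0.1612 -0.2625 -0.    ] world d [ 0.112  -0.1996  0.1304] tool now [-3.575 -2.859 -2.609]
[ 5.16937812e-01  3.01545997e-01  1.74467436e+00  9.40485158e-06
  1.09540408e+00 -6.69055612e-01]
```

Request:
{"fn": "move_arm", "kwargs": {"increments": [[0,0,0,-0.1,0,0,0],[0,0,0,-0.3,0,0,0],[0,0,0,-0.6,0,0,0],[0,0,0,-0.6,0,0,0],[0,0,0,-0.6,0,0,0],[0,0,0,-0.41,0,0,0],[0,-0.4,-0.3,0,0,0,0],[0,-0.5,-0.4,0,0,0,0],[0,-0.5,-0.4,0,0,0,0],[0,-0.5,-0.4,0,0,0,0],[0,-0.5,-0.4,0,0,0,0],[0,-0.5,-0.4,0,0,0,0],[0,-0.5,-0.4,0,0,0,0],[0,-0.175,-0.16,0,0,0,0],[0,0,0,0,-0.054,-0.0875,0],[0,0,0,0,-0.054,-0.0875,0],[0,0,0,0,-0.054,-0.0875,0],[0,0,0,0,0,0,0],[0,0,0,0,0,0,0]]}}

```text
time_s: 19.05
ee_pos: [0.5327, 0.0821, 0.2453]
eef_rot: [2.977, 0.259, 2.736]
force: [0.0, 0.6, -1.6]
grip_width: 0.0239
grip_force: 30.0
```

```bash
python3 - <<'E'
from h import *
import pickle
p=wrist();pickle.dump(p,open("w7.pkl","wb"));cv2.imwrite("pics/w7.png",cv2.resize(p["color"][60:260,140:400],None,fx=3,fy=3,interpolation=2))
T=tool();print(T.round(4).tolist(),ctrl.get_obs()["force"]);print(proj(p,[[.5797,.0897,.0962],(T@[0,0,.106,1])[:3]]))
P=panelpts([.5702,.0427,.0908,.166,.308],[[-.05,.085,0],[-.05,-.085,0],[.018,-.045,0],[.018,.045,0]]);print((proj(p,P)-[140,60])*3)
E
```

```text
[[-0.8879, 0.351, 0.2973, 0.5331], [0.3818, 0.9229, 0.0507, 0.0821], [-0.2566, 0.1585, -0.9534, 0.2453], [0.0, 0.0, 0.0, 1.0]] [-0.2588624  -0.11288879 -0.59578988]
[[278.16655455 192.89665952]
 [278.42008165 205.70997488]]
[[410.65447814 169.33243946]
 [ 10.31541638 425.80095382]
 [208.16537984 522.07718908]
 [415.06515153 398.49283394]]
```

View pics/w7.png

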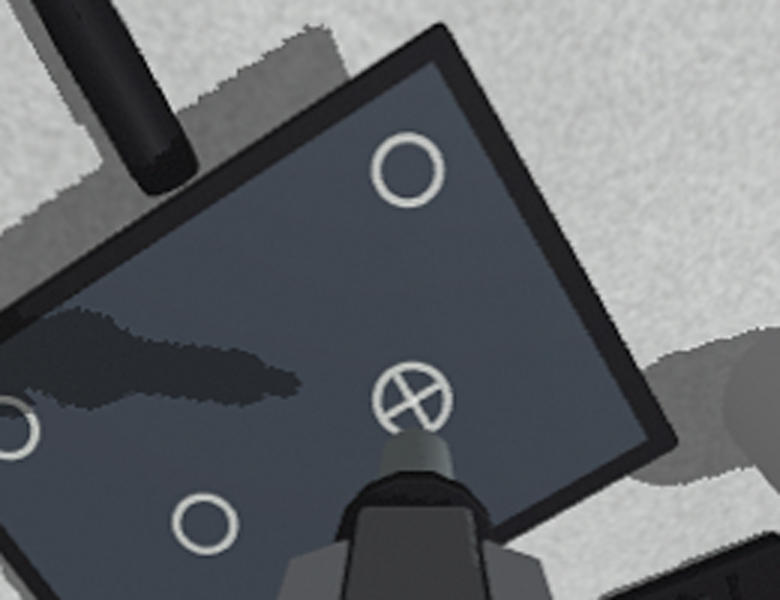

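The spot is at crop (412,400) and the barrel end at (417,430). I'll check how the probe sits in the grip using the cap and the barrel end.

```bash
python3 - <<'E'
from h import *
import pickle
for f in("w6.pkl","w7.pkl"):
    p=pickle.load(open(f,"rb"));C=np.linalg.inv(p["tool_from_camera"])
    q=lambda X:cv2.projectPoints((C[:3,:3]@np.array(X,float)+C[:3,3])[None,None],np.zeros(3),np.zeros(3),p["K"],p["distortion"])[0].ravel().round(1)
    print("pred cap",q([0,0,-.047]),"cap corners",q([.012,.012,-.047]),q([-.012,-.012,-.047]),"rim",q([.01,0,.086]),"flange rim",q([.018,0,.022]),"flange low",q([.018,0,.016]))
    g=cv2.cvtColor(p["color"],6).astype(int)
    print("col278",g[195:325,278].tolist());print("row",g[296,235:325].tolist());
    print("row245",g[245,240:320].tolist());print("row209",g[209,255:302].tolist())
E
```

```text
pred cap [278.6 296.3] cap corners [305.  273.1] [253.5 318.2] rim [278.4 200.8] flange rim [278.5 214.6] flange low [278.5 217.5]
col278 [130, 130, 130, 129, 130, 132, 129, 77, 47, 51, 52, 53, 52, 53, 53, 53, 53, 53, 53, 53, 55, 54, 11, 14, 20, 19, 15, 12, 14, 14, 14, 14, 14, 19, 40, 39, 38, 38, 37, 39, 37, 37, 37, 37, 38, 38, 37, 38, 37, 38, 39, 37, 39, 36, 37, 37, 39, 38, 38, 37, 37, 38, 37, 38, 39, 37, 37, 36, 38, 38, 37, 37, 37, 38, 37, 38, 38, 40, 40, 42, 42, 38, 40, 41, 37, 11, 15, 15, 14, 12, 15, 13, 14, 13, 15, 12, 16, 13, 13, 12, 13, 16, 13, 15, 16, 16, 15, 12, 15, 16, 12, 13, 16, 15, 14, 13, 18, 20, 29, 85, 124, 131, 129, 131, 130, 129, 129, 129, 131, 131]
row [56, 56, 56, 57, 56, 56, 56, 57, 56, 56, 57, 49, 17, 14, 15, 14, 15, 14, 26, 39, 40, 41, 40, 40, 41, 41, 30, 13, 12, 13, 16, 14, 14, 14, 15, 16, 16, 15, 15, 13, 12, 17, 16, 16, 11, 12, 14, 13, 15, 14, 14, 15, 15, 13, 12, 14, 16, 14, 14, 14, 32, 43, 41, 41, 41, 39, 41, 36, 26, 15, 16, 16, 14, 15, 18, 46, 57, 56, 56, 57, 57, 56, 56, 56, 55, 56, 55, 56, 56, 56]
row245 [73, 51, 53, 53, 55, 56, 55, 56, 56, 56, 55, 56, 55,
[... 1340 characters left out ...]
 22, 22, 21, 20, 21, 20, 19, 22, 20, 22, 21, 20, 17, 51, 65, 63, 63, 61, 62, 62, 56, 38, 23, 23, 25, 24, 23, 25, 72, 87, 87, 86, 86, 85, 85, 85, 86, 85, 86, 85, 85, 86, 86]
row245 [83, 88, 87, 87, 86, 86, 87, 86, 85, 86, 85, 86, 86, 87, 86, 65, 18, 44, 60, 58, 57, 58, 59, 58, 57, 58, 59, 58, 57, 58, 58, 58, 59, 58, 58, 57, 58, 59, 58, 58, 58, 57, 58, 58, 58, 58, 58, 58, 58, 58, 58, 58, 58, 57, 58, 58, 59, 66, 78, 61, 18, 65, 88, 86, 86, 86, 86, 85, 86, 86, 86, 85, 84, 82, 81, 77, 93, 139, 182, 198]
row209 [68, 67, 67, 68, 68, 68, 67, 68, 67, 67, 68, 66, 69, 72, 72, 73, 73, 73, 73, 72, 73, 72, 73, 73, 74, 77, 78, 81, 84, 87, 92, 96, 102, 99, 80, 65, 67, 68, 68, 68, 67, 68, 68, 68, 67, 68, 68]
```

```bash
python3 - <<'E'
src=open("fit2.py").read().split("for use in")[0]
exec(src)
cams.append((pickle.load(open("w7.pkl","rb")),lambda a:A(a)/3+[139.67,59.67],[(407,170),(10,428),(205,524),(412.5,400),(441,23),(677,440)],[5,6,7,4,3,0]));grp.append(0)
for use in([0,1,4,5],[0,1,2,4,5],[0,1,2,3,4,5]):
    r=least_squares(g3,x0,args=(use,1),loss='soft_l1',x_scale=np.r_[np.full(13,.01),np.full(18,.003),.01,.01]);v=r.x
    J=r.jac;sp=panelpts(v[:5],[C[4]])[0];n=panelR(v[3],v[4])[:,2];T=tool();T7=np.linalg.inv(T)
    print(use,v[:5].round(4),sp.round(4),round(r.cost,1),"sd",np.sqrt(np.diag(np.linalg.inv(J.T@J)))[:5].round(4),"spot in tool",(T7@[*sp,1])[:3].round(4),"-n in tool",(T7[:3,:3]@-n).round(4),v[13:19].round(4))
E
```

```text
[0, 1, 4, 5] [0.5681 0.0427 0.0905 0.1663 0.3021] [0.5776 0.0899 0.0959] 21.4 sd [0.002  0.0014 0.0009 0.0034 0.0112] spot in tool [ 0.002  -0.0009  0.1556] -n in tool [ 0.0035 -0.003   1.    ] [-0.0001 -0.0002 -0.0006  0.0034  0.0007  0.0007]
[0, 1, 2, 4, 5] [0.5685 0.0423 0.0907 0.1667 0.2994] [0.578  0.0896 0.096 ] 24.6 sd [0.0018 0.0013 0.0009 0.003  0.0109] spot in tool [ 0.0015 -0.001   0.1556] -n in tool [ 0.0059 -0.0043  1.    ] [-0.0002  0.0001 -0.001   0.0033  0.0005  0.0008]
[0, 1, 2, 3, 4, 5] [0.5681 0.0418 0.0904 0.1642 0.3117] [0.5776 0.089  0.0959] 41.2 sd [0.0016 0.0013 0.0009 0.0029 0.0085] spot in tool [ 0.0016 -0.0017  0.1556] -n in tool [-0.005   0.0015  1.    ] [-0.0006 -0.     -0.001   0.0034 -0.      0.002 ]
```

Request:
{"fn": "move_arm", "kwargs": {"increments": [[0,0.01,-0.025,0.2,0,0,0],[0,0,0,0.3,0,0,0],[0,0,0,0.25,0,0,0],[0,0,0,0.1,0,0,0],[0,0,0,0,0,0,0],[0,0,0,0,0,0,0],[0,0,0,0,0,0,0]]}}

```text
time_s: 19.9
ee_pos: [0.5451, 0.083, 0.2047]
eef_rot: [2.975, 0.262, 2.735]
force: [0.6, 0.7, -1.1]
grip_width: 0.0241
grip_force: 30.0
```

```bash
python3 - <<'E'
from h import *
f=[]
p=ctrl.camera("scene");T=tool();a=wrist();f.append(ctrl.get_obs()["force"]);
tip=(T@[0,0,.106,1])[:3];print(T.round(4).tolist(),tip,np.mean(f,0))
u=proj(p,[tip,tip+T[:3,2]*.006,[.579,.0895,.096],(T@[0,0,.086,1])[:3]]);print(u,(u-[285,150])*12)
A=cv2.resize(p["color"][150:200,285:335],None,fx=8,fy=8,interpolation=cv2.INTER_CUBIC)
B=cv2.resize(a["color"][140:240,230:330],None,fx=4,fy=4,interpolation=cv2.INTER_CUBIC)
cv2.imwrite("pics/c8.png",np.hstack([cv2.convertScaleAbs(A,alpha=1.4),B]));print((u-[285,150])*8)
ring=panelpts([0,0,0,.165,.306],[[.014*np.cos(t),.014*np.sin(t),0] for t in np.arange(0,6.3,.785)])+[.579,.0895,.096]
print("scene ring",((proj(p,ring)-[285,150])*8).round().tolist())
print("wrist tip, spot",((proj(a,[tip,tip+T[:3,2]*.006,[.579,.0895,.096]])-[230,140])*4).round(1).tolist())
E
```

```text
[[-0.887, 0.3508, 0.3002, 0.545], [0.3821, 0.9227, 0.0509, 0.083], [-0.2591, 0.1598, -0.9525, 0.2047], [0.0, 0.0, 0.0, 1.0]] [0.57686119 0.08841438 0.10375208] [-0.38560976  0.43026749 -1.17599464]
[[310.60754243 172.92984228]
 [311.19907908 175.09578329]
 [311.45249055 175.68702866]
 [308.60762688 165.61493025]] [[307.29050911 275.15810737]
 [314.38894897 301.14939945]
 [317.42988666 308.24434389]
 [283.2915226  187.37916306]]
[[204.86033941 183.43873825]
 [209.59263265 200.7662663 ]
 [211.61992444 205.49622926]
 [188.86101507 124.91944204]]
scene ring [[254.0, 206.0], [254.0, 188.0], [230.0, 181.0], [195.0, 188.0], [170.0, 205.0], [169.0, 223.0], [193.0, 230.0], [228.0, 223.0], [254.0, 206.0]]
wrist tip, spot [[193.2, 261.6], [193.2, 254.5], [195.3, 250.0]]
```

View pics/c8.png

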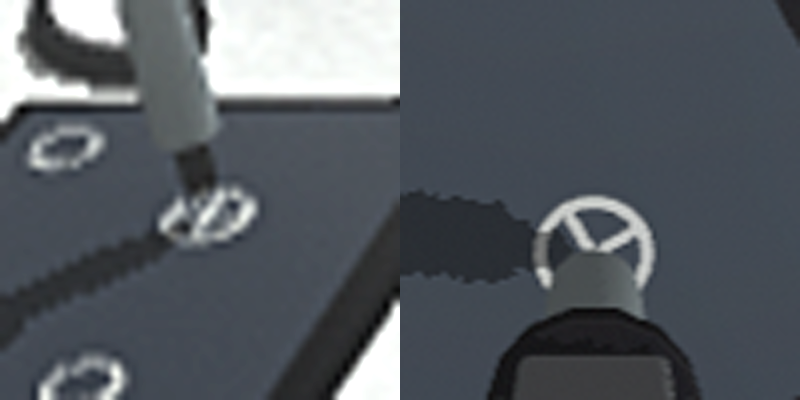

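In the scene crop the tip points along (205,194) towards the ring centre (208,215). In the wrist view the barrel and ring are centred on the same column, so the aim is good. I'll take a force baseline and then press.

```bash
cat > fn.py <<'E'
from h import *
z=tool()[:3,2];f=[]
for i in range(20): ctrl.camera("top");f.append(-np.array(ctrl.get_obs()["force"])@z)
print("push along -z",np.mean(f),np.std(f)/20**.5,tool()[:3,3],ctrl.get_obs()["time_s"])
E
python3 fn.py
```

```text
push along -z -1.045453747004689 0.12452231045704847 [0.54490023 0.08302736 0.20412155] 21.0
```

Request:
{"fn": "move_arm", "kwargs": {"increments": [[0,0,0,0.08,0,0,0],[0,0,0,0.04,0,0,0],[0,0,0,0.04,0,0,0],[0,0,0,0.03,0,0,0],[0,0,0,0.03,0,0,0],[0,0,0,0.03,0,0,0],[0,0,0,0,0,0,0],[0,0,0,0,0,0,0]]}}

```text
time_s: 21.8
ee_pos: [0.5486, 0.0836, 0.1922]
eef_rot: [2.976, 0.261, 2.735]
force: [-1.5, -0.0, 1.7]
grip_width: 0.0236
grip_force: 30.0
```

```bash
python3 fn.py
```

```text
push along -z 1.357523341057074 0.08585233787454394 [0.54864939 0.08364008 0.19220694] 22.8
```

Request:
{"fn": "move_arm", "kwargs": {"increments": [[0,0,0,0.02,0,0,0],[0,0,0,0.02,0,0,0],[0,0,0,0,0,0,0],[0,0,0,0,0,0,0]]}}

```text
time_s: 23.2
ee_pos: [0.5493, 0.0838, 0.1903]
eef_rot: [2.976, 0.261, 2.735]
force: [-1.0, -0.9, 1.3]
grip_width: 0.0236
grip_force: 30.0
```

```bash
python3 fn.py; python3 - <<'E'
from h import *
p=wrist();g=cv2.cvtColor(p["color"],6).astype(int)
m=g[180:215,250:310];ys,xs=np.where(m>110);print("ring cols",xs.min()+250,xs.max()+250,"rows",ys.min()+180,ys.max()+180)
print("row at arc",[ (r,(np.where(g[r,250:310]>110)[0]+250).tolist()[:1]+(np.where(g[r,250:310]>110)[0]+250).tolist()[-1:]) for r in range(186,212,3)])
T=tool();tip=(T@[0,0,.099,1])[:3];Rp=panelR(.165,.306)
print("pred ring about tip",proj(p,[tip+Rp@[-.014,0,0],tip+Rp@[0,.014,0],tip+Rp@[0,-.014,0],tip]).round(1).tolist())
E
```

```text
push along -z 1.7721732159822328 0.10847048451340942 [0.54925666 0.08375433 0.19033056] 24.2
ring cols 264 294 rows 193 214
row at arc [(186, []), (189, []), (192, []), (195, [270, 286]), (198, [268, 290]), (201, [265, 292]), (204, [264, 293]), (207, [264, 294]), (210, [264, 293])]
pred ring about tip [[270.0, 194.7], [291.6, 199.7], [265.1, 215.3], [278.3, 207.5]]
```

```bash
python3 -c "
from station import ctrl
print(ctrl.hand_in())"
```

```text
the job is handed in; nothing more can be done
None
```

The job is handed in; no verdict came back. The probe was pressed on the tile's middle for about 2 s at roughly 2.5–3 N. It is now held square to the screen (within about 1° by my fit), within about 1 mm of the crossed mark's centre, with the tip about 6.5–7 mm in, at 24 s of the 59 s allowed.

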